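Load a slotted spacer into the locating nest

ROBOT

A 6-joint arm with a two-finger parallel gripper is mounted at the origin on the work surface. World frame = base frame: x ahead of the robot, y to its left, z up, the work surface at z = 0. Lengths are in mm, angles in rad, forces in N, time in s.
With the tool pointing down it reaches from about 350 to 1000 mm from the base axis. Payload 7.1 kg.
Tool frame: the origin (TCP) lies on the centre line of the jaws, within the pads' length; the fingertips stand 14 mm ahead of it and the grasp point (between the pads) lies 5 mm behind it; z points along the fingers, y is the direction in which the jaws open and shut (so a half turn about z gives the same grasp; the last joint's range is limited). The gripper opens to 85 mm and grips with 20 to 120 N. Pads are 22 mm wide; open, the fingers measure 114 mm over their backs; the gripper's body (76 mm by 85 mm) begins 54 mm behind the grasp point. The pads swing forward as they close: fully open they stand 13 mm farther back than shut.
Start: joints at [-1.16, 0.423, 1.63, -0, 1.089, -0.019], TCP at [260.446, -568.131, 245.319] pointing down, gripper open.
Joint ranges: [-3, 3], [-0.9, 2.11], [0.09, 2.58], [-1.31, 4.45], [0.11, 2.69], [-2.54, 2.54]. Speed limits (rad/s): [2.39, 2.39, 3.01, 3.14, 3.14, 3.14].

INTERFACE

Orientations are given as a unit quaternion [x, y, z, w].
In Python, from cell import env gives the robot as it stands.
- The arm moves only by the tool apply_moves, never from a script. Its argument "steps" is a list of rows, each an object of numbers: "grip": the opening, from 0 (shut) to 1 (fully open); "dx", "dy", "dz": the shift along the tool's x, y, z scaled (see below); "ax", "ay", "az": the turn, a rotation vector about the tool's x, y, z scaled (see below). A call has 1 to 5 rows; each row shifts and turns the pose as measured when the row begins, along the tool's axes as they then stand; what a row does not reach is not made up. The controller multiplies each number of a shift by 80 cm and each number of a turn by 90 degrees. A row lasts 1/8 s, in which the tool goes at most 62.5 mm and 10.7 degrees, less where a joint would pass 70% of its speed; a pose out of reach is approached as far as the arm can. A call with a number of a shift or a turn outside -1 to 1 is refused whole. A call with a gripper value outside its range is refused whole. The fingers move at their own pace and stop on an object; "newtons" is the grip in N (left out, the last holds). Time passes only in rows, so rows that do not move let the fingers close. It gives the time, the measured TCP pose, the force and the opening at its end, in the units of the state.
- env.read_state(): the state, without advancing time (a new reading comes with each control period).
- env.grab_frame(name): name is "side" or "top" or "wrist"; returns (picture, depth): 384x512x3 uint8, blue, green, red; 384x512 float32, mm along the optical axis (not along the pixel's ray), 0 where there is no reading.
- env.camera_params(name): a dict with "intrinsics" (3x3 intrinsics, pixels), "world_from_camera" (4x4, takes a point from camera to world coordinates); the wrist camera has in their place "hand_eye" (4x4, takes a point from camera to tool coordinates, whose origin is the TCP and whose axes are the flange's). Camera axes: x right, y down, z forward; pixel columns grow to the right and rows downward; lengths in mm; the calibration is good to about 2 mm. A picture is of the moment at which its call begins: read the wrist's pose just before it. camera_params takes no time and is no camera call.
- env.finish_job(): hands the job in, once; it reports no verdict.
Trained networks look in the newest picture that a camera, given by its name, has taken for a name from the list of things; names that differ only in an ending like _2 or _b are one class to them, and where a whole thing is asked for, a point or a joint stands for the part that bears it (a point fixed in the world has none). Each returns a list of dicts, best first, with "conf" (0 to 1); they miss things now and then, are a little off and sometimes report something else, mostly with a low value. They report only what shows in the picture. A call takes as long as a camera call. They do not tell look-alikes from the thing itself.
- env.cut_out(camera, label): "region" (384x512 bool, what is visible of it) and "box" ([left, top, right, bottom] in pixels, round what is visible of it).
- env.place_of(camera, label): "uv" ([column, row] in pixels: a listed point, or the origin of a listed thing).
The state is a dict: "t": time; "joint_pos": joint angles; "qvel": joint speeds; "joint_torque": joint torques, N m; "eef_pos": TCP position; "eef_rot": TCP orientation; "ft_force": force on the tool from outside, world axes, zero at the start; "wrist_torque": the same for the moment, N m; "width": finger opening in mm.
Only numpy, scipy, OpenCV 4.12 (cv2) and the standard library are available. Lean on these libraries where they do the work, as an engineer would, in place of code of your own. Each camera call takes 0.05 s, during which the arm holds its last target. There are 200 camera calls.

TASK

Push the slotted steel spacer along the ledge of the locating nest, over the low lip, so that it drops flat into the pocket, then slide it on until it bears snugly against the pad of the end stop: give it a firm push of about 10 N there for half a second, never more than 20 N. How far the pad is screwed out is not known, so find it by feel; do not pick the spacer up, do not press hard on the nest, and leave the other things on the bench alone. Finish with the spacer lying flat and touching the pad, and the gripper clear.

Things in the scene. Friction and masses are not known exactly. Their poses are not given: they have to be found in the camera images.
- nest: Aluminium block 278 mm long (x from -142 to +136 mm), 92 mm wide, fixed to the bench. Origin: on the bench, under the lip; +x is the pushing direction. Its ledge, x below -12 mm, is 30 mm above the bench. Two rails 64 mm apart run along it, tops 39 mm above the bench
- lip (a point): Steel lip across the nest; the point is the top of its crest, 33 mm above the bench, at the near edge; axes as the nest's. A ramp climbs 3 mm from the ledge over the 12 mm before it; the crest is flat for 4 mm in +x, then drops 4 mm to the pocket floor, 29 mm above the bench. A spacer seated flat in the pocket has its top 41 mm above the bench
- stop: End stop of the nest: a fixed dark steel bridge, 18 mm long, 92 wide, top 48 mm above the bench. Origin: bottom middle of the bridge's face towards the lip, 114 mm beyond the nest's origin; axes as the nest's. A steel pad, 60 mm wide and 13 high, stands in front of it on a screw, its face 16 to 32 mm before the bridge, different each time and not measured: the dropped spacer has 8 to 24 mm to slide
- spacer_mid (a point): Centre (half-way up) of the bright slotted spacer: smooth flat steel U plate 70 mm long (x), 60 wide, 12 thick, 0.2 to 0.38 kg, loose on the ledge. Its 22 mm slot opens to +x; push its plain back face, 35 mm behind the centre. While it tips, that face's lower edge rises to about 37 mm above the bench: fingertips 38.5 mm above the bench stay on the face all the way and clear the lip
- partbin: Bystander: open cardboard parts bin 100 x 60 x 60 mm. Origin: middle of its underside
- jar: Bystander: small jar, 56 mm across, 75 mm high. Origin: middle of its underside
- wrench: Bystander: steel wrench 150 mm long, lying flat. Origin: its underside, about the middle
Things that resemble listed ones, but are neither listed nor needed, are in the scene too. Leave any pink look-alike of the part that bears spacer_mid alone.

How it is judged:
By the outcome, as a careful person would: the job done as asked, in the order asked, and still so for the second after the job is handed in, with the robot touching nothing.
It also fails if it takes over 51 s, if anything falls off the work surface, if the arm or the gripper's body presses on something with over 40 N, if the wrist force passes 120 N, or if a joint passes its speed limit or range.

## Working session

There is one attempt and no reset: what is moved stays moved. The work goes in short steps, Python scripts to look and compute and a tool call to move; the robot and the scene stay as the last step left them, time stands still between calls to the robot, and variables do not carry over. Pictures are saved under pics/ and viewed, on a budget of 10 in all, crops included, one or two more only if the job needs it, and the job is handed in when it is done.

Besides the shell and the picture viewer there is one more tool, called after "Call:" as name([rows], argument=value, ...), one row to a line, values as JSON. apply_moves: Moves the arm, as the interface text tells. Shifts and turns lie within -1 to 1; 1 stands for 80 cm of shift or 90 degrees of turn. Its arguments: {"type":"object","properties":{"steps":{"type":"array"},"newtons":{"type":"number"}},"required":["steps"]}

```bash
mkdir -p pics; cat > h.py <<'E'
import numpy as np, cv2
from cell import env
from scipy.spatial.transform import Rotation as R
def Twc(cam,st=None):
    p=env.camera_params(cam)
    if 'world_from_camera' in p: return np.array(p['intrinsics']),np.array(p['world_from_camera'])
    T=np.eye(4);T[:3,:3]=R.from_quat(st['eef_rot']).as_matrix();T[:3,3]=st['eef_pos']
    return np.array(p['intrinsics']),T@np.array(p['hand_eye'])
def ray_z(cam,uv,z,st=None):
    K,T=Twc(cam,st); d=T[:3,:3]@np.linalg.solve(K,[uv[0],uv[1],1]); o=T[:3,3]
    return o+d*(z-o[2])/d[2]
def cloud(cam,dep,st=None):
    K,T=Twc(cam,st); v,u=np.indices(dep.shape)
    P=np.stack([(u-K[0,2])/K[0,0]*dep,(v-K[1,2])/K[1,1]*dep,dep],-1)
    return P@T[:3,:3].T+T[:3,3]
E
python3 - <<'E'
from h import *
for c in ['top','side']:
    st=env.read_state()
    im,d=env.grab_frame(c); cv2.imwrite(f'pics/{c}0.png',im)
    np.savez(f'{c}0.npz',im=im,d=d)
    for n,z in [('nest',0),('lip',33),('stop',0),('spacer_mid',36),('jar',0),('partbin',0),('wrench',0)]:
        for r in env.place_of(c,n)[:3]:
            print(c,n,round(r['conf'],2),np.round(r['uv'],1),np.round(ray_z(c,r['uv'],z),1))
print(env.read_state())
E
```

```text
top nest 0.6 [300.7 189. ] [568.3 -99.6   0. ]
top lip 0.62 [303.6 189.9] [ 559.2 -103.4   33. ]
top stop 0.87 [307.6 146.6] [ 676.4 -116.5    0. ]
top spacer_mid 0.89 [188.4 195.7] [538.5 166.7  36. ]
top spacer_mid 0.82 [358.6 293.9] [ 323.9 -225.9   36. ]
top spacer_mid 0.81 [223.8 237.1] [443.6  80.   36. ]
top jar 0.73 [246.  156.7] [647.   35.7   0. ]
top partbin 0.74 [362.1 216.9] [ 503.2 -246.9    0. ]
top wrench 0.94 [403.1 206.1] [ 531.7 -346.3    0. ]
side nest 0.93 [257.8 173.9] [ 559.5 -102.3    0. ]
side lip 0.55 [255.1 161.9] [ 567.1 -111.1   33. ]
side stop 0.76 [217.4 158.7] [ 677.3 -151.5    0. ]
side stop 0.38 [256.6 162. ] [ 568.9 -149.3    0. ]
side spacer_mid 0.75 [293.2 226.6] [455.3  97.3  36. ]
side spacer_mid 0.73 [248.3 260.8] [539.2 197.3  36. ]
side spacer_mid 0.63 [345.  146.2] [ 337.  -196.8   36. ]
side jar 0.55 [209.7 210.6] [657.1  39.5   0. ]
side partbin 0.92 [284.4 142.7] [ 501.2 -241.3    0. ]
side wrench 0.6 [276.5 123.6] [ 532.5 -331.7    0. ]
side wrench 0.16 [256.8 162.5] [ 568.1 -147.3    0. ]
{'t': 0.8, 'joint_pos': array([-1.16002979e+00,  4.23069501e-01,  1.62989285e+00,  1.26767173e-06,
        1.08861259e+00, -1.89839245e-02]), 'qvel': array([-1.56614749e-03,  9.34314558e-04,  3.54434599e-05, -1.03948175e-04,
       -4.49439081e-04, -7.94730958e-04]), 'joint_torque': array([-8.31669786e-04, -5.57280421e+01, -2.82132143e+01, -1.82230798e-05,
        6.91416317e-04,  1.08650966e-06]), 'eef_pos': array([ 260.42991337, -568.1412229 ,  245.34093245]), 'eef_rot': array([9.77003069e-01, 2.13225241e-01, 2.27380457e-06, 8.57346043e-06]), 'ft_force': array([0.3138184 , 0.84536453, 0.73267944]), 'wrist_torque': array([ 0.02651221, -0.01894667,  0.00204145]), 'width': 85.02478997588597}
```

View pics/top0.png

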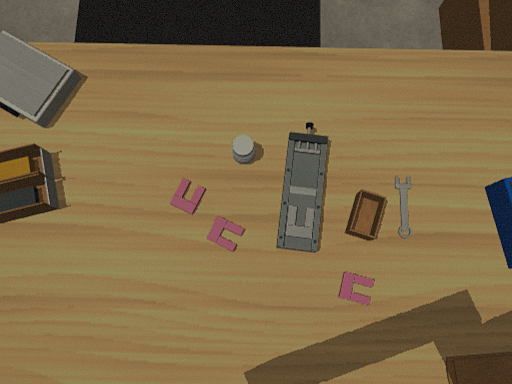

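View pics/side0.png

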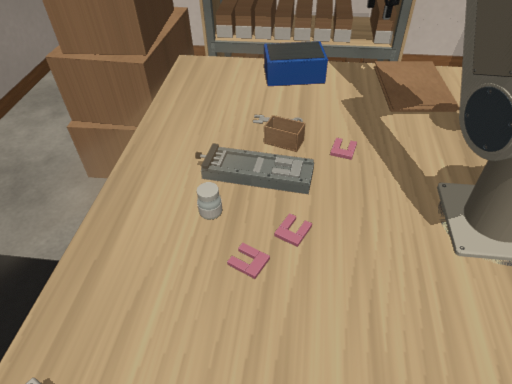

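The top view shows the steel spacer on the ledge (about 301,222), the lip at (303,190) and the stop at (307,137). The three pink pieces are decoys. The side view agrees. Next I'll fit the nest's pose from depth.

```bash
python3 - <<'E'
from h import *
for c in ['top','side']:
    f=np.load(c+'0.npz'); P=cloud(c,f['d'])
    m=(f['d']>0)&(P[...,2]>20)&(P[...,2]<55)&(abs(P[...,0]-560)<180)&(abs(P[...,1]+105)<85)
    Q=P[m][:,:2].astype(np.float32)
    n,l,s,ce=cv2.connectedComponentsWithStats(m.astype(np.uint8)); k=1+s[1:,4].argmax(); Q=P[l==k][:,:2].astype(np.float32)
    print(c,len(Q),cv2.minAreaRect(Q))
    z=P[l==k][:,2]; print(np.percentile(z,[5,25,50,75,95]))
    for r in env.cut_out(c,'nest')[:1]: print(r['conf'],r['box'],cv2.minAreaRect(P[r['region']&(P[...,2]>20)&(P[...,2]<55)][:,:2].astype(np.float32)))
E
```

```text
top 4663 ((571.5501098632812, -102.16790008544922), (92.42692565917969, 305.7895812988281), 84.36354064941406)
[28.30675184 31.00231733 37.40375622 41.80138143 47.8270715 ]
0.81 [278.6, 122.6, 330.9, 251.5] ((570.3334350585938, -101.89295196533203), (92.19854736328125, 303.3556213378906), 84.27664184570312)
side 3281 ((572.7525024414062, -100.26126098632812), (97.75794219970703, 304.1287841796875), 84.87049865722656)
[25.3650475  30.66588492 36.62721476 40.9390127  46.96273593]
0.61 [197.8, 144.5, 317.1, 193.1] ((572.656494140625, -99.55424499511719), (97.24003601074219, 303.5262756347656), 84.22159576416016)
```

```bash
cat >> h.py <<'E'
YAW=-0.0985; O=np.array([560.7,-101.2,0])
def N2W(p): return O+R.from_euler('z',YAW).as_matrix()@np.array(p,float)
def W2N(p): return R.from_euler('z',YAW).as_matrix().T@(np.array(p)-O)
def plan(target,n,yaw=YAW):
    st=env.read_state(); p=np.array(st['eef_pos']); q=R.from_quat(st['eef_rot'])
    qt=R.from_euler('z',yaw)*R.from_euler('x',np.pi)
    rv=(q.inv()*qt).as_rotvec()/n; s=(np.array(target)-p)/n
    for i in range(n):
        d=q.inv().apply(s)/800; a=rv/(np.pi/2)
        print(np.round(d,4),np.round(a,4)); q=q*R.from_rotvec(rv)
E
python3 - <<'E'
from h import *
plan(N2W([-60,0,290]),10)
E
```

```text
[ 0.052  -0.0412 -0.0056] [0.     0.     0.0336]
[ 0.0497 -0.0439 -0.0056] [0.     0.     0.0336]
[ 0.0473 -0.0464 -0.0056] [0.     0.     0.0336]
[ 0.0448 -0.0489 -0.0056] [0.     0.     0.0336]
[ 0.0422 -0.0512 -0.0056] [0.     0.     0.0336]
[ 0.0394 -0.0533 -0.0056] [0.     0.     0.0336]
[ 0.0365 -0.0553 -0.0056] [0.     0.     0.0336]
[ 0.0336 -0.0572 -0.0056] [0.     0.     0.0336]
[ 0.0305 -0.0589 -0.0056] [0.     0.     0.0336]
[ 0.0273 -0.0604 -0.0056] [0.     0.     0.0336]
```

Call:
apply_moves([
  {"grip": 0, "dx": 0.052, "dy": -0.041, "dz": -0.006, "az": 0.034},
  {"grip": 0, "dx": 0.05, "dy": -0.044, "dz": -0.006, "az": 0.034},
  {"grip": 0, "dx": 0.047, "dy": -0.046, "dz": -0.006, "az": 0.034},
  {"grip": 0, "dx": 0.045, "dy": -0.049, "dz": -0.006, "az": 0.034},
  {"grip": 0, "dx": 0.042, "dy": -0.051, "dz": -0.006, "az": 0.034},
])

```text
$.steps[0]: bad value
```

Call:
apply_moves([
  {"grip": 0, "dx": 0.039, "dy": -0.053, "dz": -0.006, "az": 0.034},
  {"grip": 0, "dx": 0.036, "dy": -0.055, "dz": -0.006, "az": 0.034},
  {"grip": 0, "dx": 0.034, "dy": -0.057, "dz": -0.006, "az": 0.034},
  {"grip": 0, "dx": 0.03, "dy": -0.059, "dz": -0.006, "az": 0.034},
  {"grip": 0, "dx": 0.027, "dy": -0.06, "dz": -0.006, "az": 0.034},
])

```text
$.steps[0]: bad value
```

```bash
cat > look.py <<'E'
import sys
from h import *
st=env.read_state(); im,d=env.grab_frame('wrist'); np.savez('w.npz',im=im,d=d,p=st['eef_pos'],q=st['eef_rot'])
cv2.imwrite(sys.argv[1],im)
print(st['t'],st['eef_pos'],W2N(st['eef_pos']),R.from_quat(st['eef_rot']).as_euler('ZYX'),st['ft_force'],st['width'])
for n,z in [('nest',0),('lip',33),('stop',0),('spacer_mid',36)]:
    for r in env.place_of('wrist',n)[:2]:
        print(n,round(r['conf'],2),np.round(r['uv'],1),np.round(W2N(ray_z('wrist',r['uv'],z,st)),1))
P=cloud('wrist',d,st); N=(P-O)@R.from_euler('z',YAW).as_matrix()
for r in env.cut_out('wrist','spacer_mid')[:2]:
    m=r['region']; print(r['conf'],r['box'],np.median(N[m],0),cv2.minAreaRect(N[m][:,:2].astype(np.float32)))
E
python3 look.py pics/w1.png
```

```text
0.9 [ 260.43545166 -568.12852224  245.32182084] [-252.89098103 -494.19347992  245.32182084] [4.29782301e-01 1.44758285e-05 3.14157869e+00] [0.30158867 0.31435876 0.11937329] 85.02249597178438
```

View pics/w1.png

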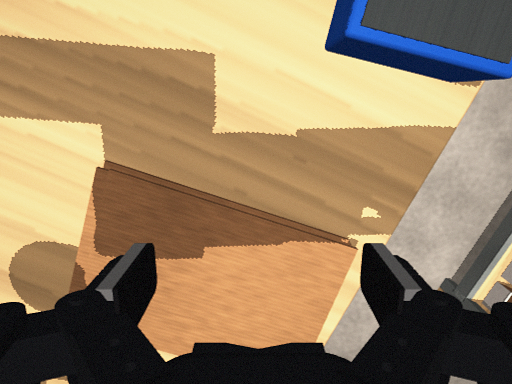

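The move was refused, so the arm is still at its start pose and this picture only shows bench and bin. I'll resend the move with every field filled in.

Call:
apply_moves([
  {"grip": 0.0, "dx": 0.052, "dy": -0.041, "dz": -0.006, "ax": 0.0, "ay": 0.0, "az": 0.034},
  {"grip": 0.0, "dx": 0.05, "dy": -0.044, "dz": -0.006, "ax": 0.0, "ay": 0.0, "az": 0.034},
  {"grip": 0.0, "dx": 0.047, "dy": -0.046, "dz": -0.006, "ax": 0.0, "ay": 0.0, "az": 0.034},
  {"grip": 0.0, "dx": 0.045, "dy": -0.049, "dz": -0.006, "ax": 0.0, "ay": 0.0, "az": 0.034},
  {"grip": 0.0, "dx": 0.042, "dy": -0.051, "dz": -0.006, "ax": 0.0, "ay": 0.0, "az": 0.034},
])

```text
t: 1.82
eef_pos: [384.1, -329.8, 269.6]
eef_rot: [0.997, 0.074, 0.001, 0.001]
ft_force: [0.6, -0.8, -0.7]
width: 0.2
```

Call:
apply_moves([
  {"grip": 0.0, "dx": 0.039, "dy": -0.053, "dz": -0.006, "ax": 0.0, "ay": 0.0, "az": 0.034},
  {"grip": 0.0, "dx": 0.036, "dy": -0.055, "dz": -0.006, "ax": 0.0, "ay": 0.0, "az": 0.034},
  {"grip": 0.0, "dx": 0.034, "dy": -0.057, "dz": -0.006, "ax": 0.0, "ay": 0.0, "az": 0.034},
  {"grip": 0.0, "dx": 0.03, "dy": -0.059, "dz": -0.006, "ax": 0.0, "ay": 0.0, "az": 0.034},
  {"grip": 0.0, "dx": 0.027, "dy": -0.06, "dz": -0.006, "ax": 0.0, "ay": 0.0, "az": 0.034},
])

```text
t: 2.45
eef_pos: [512.2, -89.1, 295.7]
eef_rot: [0.998, -0.064, 0.003, 0.002]
ft_force: [0.4, -0.8, -0.6]
width: 0.3
```

```bash
python3 look.py pics/w2.png
```

```text
2.45 [512.15916634 -89.10526375 295.66008551] [-49.49495235   7.26256624 295.66008551] [-0.12891646 -0.0053342   3.1389095 ] [ 0.41077676 -0.83222513 -0.59934796] 0.3001980312846541
nest 0.61 [262.7 107.7] [ 2.1 -0.   0. ]
lip 0.78 [260.9 112.8] [-2.3  2.6 33. ]
lip 0.2 [127.5  41.7] [ 75.4 141.3  33. ]
spacer_mid 0.91 [260.4 178.9] [-77.1   5.3  36. ]
spacer_mid 0.67 [371.7 268.3] [-196.4 -130.5   36. ]
0.78 [100.3, 184.4, 164.9, 245.1] [-118.12314993  174.73131523   11.59451417] ((-56.38567352294922, 116.33155822753906), (84.2258071899414, 250.4071807861328), 51.86631774902344)
0.66 [11.3, 116.2, 73.0, 190.6] [-49.17621941 275.22486947  11.52335302] ((-39.43634033203125, 162.5059814453125), (89.33827209472656, 320.09619140625), 3.927899122238159)
```

View pics/w2.png

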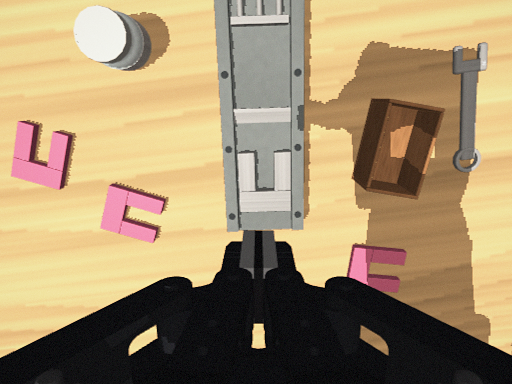

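The wrist view shows the spacer at columns 240–291, rows 151–211, with its slot facing +x. The lip is at row 115, and the pad is near row 20 at the top edge. I'll refine the pose with depth.

```bash
python3 - <<'E'
from h import *
f=np.load('w.npz'); st=dict(eef_pos=f['p'],eef_rot=f['q']); P=cloud('wrist',f['d'],st); N=(P-O)@R.from_euler('z',YAW).as_matrix()
g=f['im'].min(-1); v,u=np.indices(g.shape)
box=lambda a,b,c,d:(u>=a)&(u<b)&(v>=c)&(v<d)&(f['d']>0)
m=box(225,300,0,228)&(N[...,2]>22)
print('rect nest',cv2.minAreaRect(N[m][:,:2].astype(np.float32)))
# side edges per row, near edge
for r in range(5,230,25):
    k=np.where((N[r,:,2]>24)&(u[r]>200)&(u[r]<320)&(f['d'][r]>0))[0]; a,b=N[r,k[0]],N[r,k[-1]]
    print(r,k[0],k[-1],a.round(1),b.round(1),((a+b)/2)[1].round(1))
s=box(236,296,146,216)&(g>175)&(N[...,2]>36); n,l,S,c=cv2.connectedComponentsWithStats(s.astype(np.uint8)); k=1+S[1:,4].argmax()
Q=N[l==k]; print('spacer',S[k],Q.min(0),Q.max(0),np.median(Q,0),cv2.minAreaRect(Q[:,:2].astype(np.float32)))
s=box(230,296,105,125)&(g>175); Q=N[s]; print('lip',np.percentile(Q,[2,50,98],axis=0))
print('ledge z',np.median(N[box(238,250,130,145)],0),'col 262 g:',[(r,int(g[r,262]),N[r,262].round(1)[[0,2]].tolist()) for r in list(range(0,32,2))+list(range(104,124,2))+list(range(186,232,2))])
E
```

```text
rect nest ((-13.716880798339844, 3.9769821166992188), (253.63912963867188, 86.78657531738281), 0.034672241657972336)
5 215 304 [106.5  46.2  37.8] [103.6 -44.2  38.7] 1.0
30 216 304 [83.  46.6 38.2] [ 80.1 -44.2  39.2] 1.2
55 217 304 [58.7 47.  39.3] [ 56.  -44.4  38.8] 1.3
80 219 304 [33.6 46.4 39.7] [ 30.9 -44.6  38. ] 0.9
105 220 303 [ 7.7 47.  38.5] [  4.9 -43.6  38.3] 1.7
130 222 303 [-19.3  46.3  39.5] [-22.2 -43.8  37.4] 1.2
155 223 303 [-47.4  46.9  38.5] [-50.3 -43.8  38.1] 1.5
180 225 303 [-76.3  46.1  39.5] [-79.3 -43.8  38.9] 1.2
205 226 303 [-107.1   46.8   37.9] [-109.5  -43.9   39.2] 1.5
spacer [ 238  152   52   60 2127] [-114.91960075  -27.77097616   38.93441191] [-45.43734893  30.34605906  43.92952066] [-86.01629199   1.83651363  41.65065563] ((-80.2127456665039, 1.393411636352539), (58.0667610168457, 69.42007446289062), 89.75614166259766)
lip [[-12.47026836 -28.61119427  28.89997357]
 [ -4.59750243   1.20686355  31.60786879]
 [  2.61687018  30.32738685  33.92743585]]
ledge z [-28.85718412  23.20392552  29.61969958] col 262 g: [(0, 67, [110.0, 36.5]), (2, 72, [108.2,
[... 545 characters left out ...]
8.1, 30.8]), (120, 199, [-10.3, 30.7]), (122, 184, [-12.7, 29.2]), (186, 150, [-87.0, 31.1]), (188, 72, [-90.0, 29.1]), (190, 76, [-90.5, 36.2]), (192, 214, [-91.5, 41.3]), (194, 203, [-93.6, 42.5]), (196, 206, [-95.8, 43.0]), (198, 204, [-98.7, 41.6]), (200, 208, [-101.1, 41.6]), (202, 196, [-103.3, 42.4]), (204, 197, [-106.0, 41.6]), (206, 207, [-108.2, 42.3]), (208, 197, [-110.9, 41.7]), (210, 204, [-113.1, 42.5]), (212, 146, [-119.9, 30.0]), (214, 146, [-122.3, 30.5]), (216, 146, [-125.2, 29.3]), (218, 147, [-127.6, 29.8]), (220, 146, [-131.1, 27.5]), (222, 152, [-132.7, 30.1]), (224, 153, [-135.9, 28.5]), (226, 155, [-138.2, 29.3]), (228, 156, [-141.0, 28.9]), (230, 86, [-155.8, -1.2])]
```

```bash
sed -i 's/^YAW=.*/YAW=-0.0985; O=np.array([560.7,-101.2,0])+R.from_euler("z",-.0985).apply([0,1.2,0])/' h.py
python3 - <<'E'
from h import *
plan(N2W([-152,0,90]),5)
E
```

```text
[-0.0255  0.0015  0.0512] [ 0.0004 -0.0005 -0.0036]
[-0.0255  0.0014  0.0512] [ 0.0004 -0.0005 -0.0036]
[-0.0255  0.0013  0.0512] [ 0.0004 -0.0005 -0.0036]
[-0.0254  0.0012  0.0512] [ 0.0004 -0.0005 -0.0036]
[-0.0254  0.0011  0.0512] [ 0.0004 -0.0005 -0.0036]
```

Call:
apply_moves([
  {"grip": 0.0, "dx": -0.026, "dy": 0.0015, "dz": 0.051, "ax": 0.0004, "ay": -0.0005, "az": -0.0036},
  {"grip": 0.0, "dx": -0.026, "dy": 0.0014, "dz": 0.051, "ax": 0.0004, "ay": -0.0005, "az": -0.0036},
  {"grip": 0.0, "dx": -0.026, "dy": 0.0013, "dz": 0.051, "ax": 0.0004, "ay": -0.0005, "az": -0.0036},
  {"grip": 0.0, "dx": -0.025, "dy": 0.0012, "dz": 0.051, "ax": 0.0004, "ay": -0.0005, "az": -0.0036},
  {"grip": 0.0, "dx": -0.025, "dy": 0.0011, "dz": 0.051, "ax": 0.0004, "ay": -0.0005, "az": -0.0036},
])

```text
t: 3.38
eef_pos: [408.8, -91.7, 88.8]
eef_rot: [0.999, -0.054, 0.006, 0.001]
ft_force: [0.5, 0.1, -0.3]
width: 0.1
```

```bash
cat > s.py <<'E'
import sys
from h import *
st=env.read_state(); print(st['t'],W2N(st['eef_pos']).round(2),R.from_quat(st['eef_rot']).as_euler('ZYX').round(4),'F nest',R.from_euler('z',-YAW).apply(st['ft_force']).round(2),st['width'])
if len(sys.argv)>1:
    a=list(map(float,sys.argv[1:])); plan(N2W(a[:3]),int(a[3]))
E
python3 s.py -152 0 52.5 3
```

```text
3.375 [-152.08   -6.63   88.81] [-0.1076 -0.0112  3.1399] F nest [ 0.45  0.11 -0.27] 0.13866898292956467
[-0.0002 -0.0028  0.0151] [ 0.0004 -0.0024 -0.0019]
[-0.0001 -0.0028  0.0151] [ 0.0004 -0.0024 -0.0019]
[-0.     -0.0028  0.0151] [ 0.0004 -0.0024 -0.0019]
```

Call:
apply_moves([
  {"grip": 0.0, "dx": 0.0, "dy": -0.003, "dz": 0.015, "ax": 0.0004, "ay": -0.0024, "az": -0.002},
  {"grip": 0.0, "dx": 0.0, "dy": -0.003, "dz": 0.015, "ax": 0.0004, "ay": -0.0024, "az": -0.002},
  {"grip": 0.0, "dx": 0.0, "dy": -0.002, "dz": 0.01, "ax": 0.0004, "ay": -0.0024, "az": -0.002},
  {"grip": 0.0, "dx": 0.0, "dy": 0.0, "dz": 0.0, "ax": 0.0, "ay": 0.0, "az": 0.0},
])

```text
t: 3.88
eef_pos: [410.4, -87.2, 55.4]
eef_rot: [0.999, -0.051, -0.001, -0.0]
ft_force: [0.7, 1.0, 0.4]
width: 0.2
```

```bash
python3 s.py -132 0 52.5 2
```

```text
3.875 [-151.     -2.01   55.42] [-1.0190e-01  1.4000e-03 -3.1413e+00] F nest [0.55 1.06 0.43] 0.17808436413402437
[ 0.0119 -0.0013  0.0018] [-0.0001  0.0004 -0.0011]
[ 0.0119 -0.0013  0.0018] [-0.0001  0.0004 -0.0011]
```

Call:
apply_moves([
  {"grip": 0.0, "dx": 0.0, "dy": -0.0025, "dz": 0.0035, "ax": 0.0, "ay": 0.0, "az": -0.002},
  {"grip": 0.0, "dx": 0.008, "dy": 0.0, "dz": 0.0, "ax": 0.0, "ay": 0.0, "az": 0.0},
  {"grip": 0.0, "dx": 0.008, "dy": 0.0, "dz": 0.0, "ax": 0.0, "ay": 0.0, "az": 0.0},
  {"grip": 0.0, "dx": 0.0, "dy": 0.0, "dz": 0.0, "ax": 0.0, "ay": 0.0, "az": 0.0},
])

```text
t: 4.38
eef_pos: [426.6, -86.6, 54.1]
eef_rot: [0.999, -0.049, 0.002, 0.0]
ft_force: [-0.7, 0.8, -0.2]
width: 0.0
```

```bash
python3 s.py -112 0 52.5 4
```

```text
4.375 [-134.9     0.15   54.08] [-9.7800e-02 -3.1000e-03  3.1413e+00] F nest [-0.82  0.77 -0.24] 0.0017857323244133184
[0.0072 0.0001 0.0005] [ 0.0001 -0.0005  0.0001]
[0.0072 0.     0.0005] [ 0.0001 -0.0005  0.0001]
[0.0072 0.     0.0005] [ 0.0001 -0.0005  0.0001]
[0.0072 0.     0.0005] [ 0.0001 -0.0005  0.0001]
```

Call:
apply_moves([
  {"grip": 0.0, "dx": 0.006, "dy": 0.0, "dz": 0.002, "ax": 0.0, "ay": -0.001, "az": 0.0},
  {"grip": 0.0, "dx": 0.006, "dy": 0.0, "dz": 0.0005, "ax": 0.0, "ay": 0.0, "az": 0.0},
  {"grip": 0.0, "dx": 0.006, "dy": 0.0, "dz": 0.0, "ax": 0.0, "ay": 0.0, "az": 0.0},
])

```text
t: 4.75
eef_pos: [441.1, -88.0, 51.9]
eef_rot: [0.999, -0.049, 0.0, 0.0]
ft_force: [-2.0, 0.1, 1.0]
width: -0.1
```

```bash
python3 s.py -62 0 52.5 10 | head -2
```

```text
4.75 [-120.32    0.21   51.94] [-9.7800e-02 -3.0000e-04  3.1414e+00] F nest [-1.97 -0.09  0.99] -0.10953340468663411
[ 0.0073  0.     -0.0001] [ 0. -0.  0.]
```

Call:
apply_moves([
  {"grip": 0.0, "dx": 0.008, "dy": 0.0, "dz": -0.0006, "ax": 0.0, "ay": 0.0, "az": 0.0},
  {"grip": 0.0, "dx": 0.008, "dy": 0.0, "dz": 0.0, "ax": 0.0, "ay": 0.0, "az": 0.0},
  {"grip": 0.0, "dx": 0.008, "dy": 0.0, "dz": 0.0, "ax": 0.0, "ay": 0.0, "az": 0.0},
  {"grip": 0.0, "dx": 0.008, "dy": 0.0, "dz": 0.0, "ax": 0.0, "ay": 0.0, "az": 0.0},
])

```text
t: 5.25
eef_pos: [467.8, -90.5, 52.2]
eef_rot: [0.999, -0.049, -0.0, 0.0]
ft_force: [-0.9, 0.7, 0.6]
width: -0.1
```

```bash
python3 s.py -62 0 52.5 5 | head -2
```

```text
5.25 [-93.5    0.26  52.25] [-9.7900e-02  1.0000e-03  3.1415e+00] F nest [-1.01  0.61  0.59] -0.09187379799217626
[ 0.0079  0.0001 -0.0001] [0.     0.0001 0.0001]
```

Call:
apply_moves([
  {"grip": 0.0, "dx": 0.007, "dy": 0.0, "dz": -0.0003, "ax": 0.0, "ay": 0.0, "az": 0.0},
  {"grip": 0.0, "dx": 0.007, "dy": 0.0, "dz": 0.0, "ax": 0.0, "ay": 0.0, "az": 0.0},
  {"grip": 0.0, "dx": 0.007, "dy": 0.0, "dz": 0.0, "ax": 0.0, "ay": 0.0, "az": 0.0},
  {"grip": 0.0, "dx": 0.007, "dy": 0.0, "dz": 0.0, "ax": 0.0, "ay": 0.0, "az": 0.0},
])

```text
t: 5.75
eef_pos: [491.6, -92.9, 52.4]
eef_rot: [0.999, -0.049, -0.001, -0.0]
ft_force: [-1.6, 0.0, 0.4]
width: -0.0
```

```bash
python3 s.py -62 0 52.5 5 | head -2; python3 look.py pics/w3.png|head -1
```

```text
5.75 [-69.62   0.3   52.37] [-9.8000e-02  1.3000e-03  3.1416e+00] F nest [-1.62 -0.12  0.39] -0.03719295561906536
[ 0.0019  0.0001 -0.    ] [0.     0.0002 0.0001]
5.75 [491.56050238 -92.85876876  52.368969  ] [-69.62464771   0.30156617  52.368969  ] [-9.79766966e-02  1.29678334e-03  3.14159148e+00] [-1.61890869  0.04413457  0.38767095] -0.03719295561906536
```

View pics/w3.png

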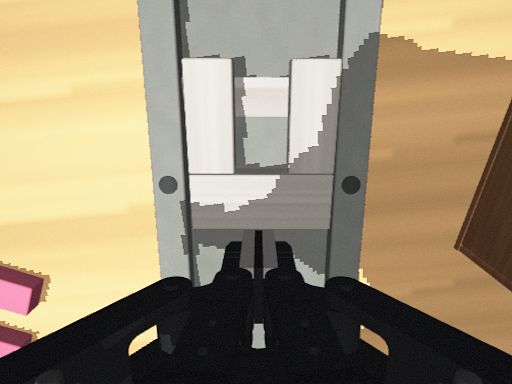

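The spacer is straight between the rails. Its arms are over the lip (row 58) and its back edge is at row 230, against the fingertips. I'll carry on pushing.

Call:
apply_moves([
  {"grip": 0.0, "dx": 0.006, "dy": 0.0, "dz": -0.0003, "ax": 0.0, "ay": 0.0, "az": 0.0},
  {"grip": 0.0, "dx": 0.006, "dy": 0.0, "dz": 0.0, "ax": 0.0, "ay": 0.0, "az": 0.0},
  {"grip": 0.0, "dx": 0.006, "dy": 0.0, "dz": 0.0, "ax": 0.0, "ay": 0.0, "az": 0.0},
  {"grip": 0.0, "dx": 0.006, "dy": 0.0, "dz": 0.0, "ax": 0.0, "ay": 0.0, "az": 0.0},
])

```text
t: 6.55
eef_pos: [510.3, -94.6, 52.5]
eef_rot: [0.999, -0.049, -0.002, -0.0]
ft_force: [-0.6, 0.6, 0.4]
width: -0.2
```

```bash
python3 s.py
```

```text
6.55 [-50.81   0.37  52.46] [-0.0981  0.0032 -3.1414] F nest [-0.63  0.59  0.37] -0.16996525857291983
```

Call:
apply_moves([
  {"grip": 0.0, "dx": 0.006, "dy": 0.0, "dz": -0.0003, "ax": 0.0, "ay": 0.001, "az": 0.0},
  {"grip": 0.0, "dx": 0.006, "dy": 0.0, "dz": 0.0, "ax": 0.0, "ay": 0.001, "az": 0.0},
  {"grip": 0.0, "dx": 0.006, "dy": 0.0, "dz": 0.0, "ax": 0.0, "ay": 0.0, "az": 0.0},
  {"grip": 0.0, "dx": 0.006, "dy": 0.0, "dz": 0.0, "ax": 0.0, "ay": 0.0, "az": 0.0},
])

```text
t: 7.05
eef_pos: [530.8, -96.6, 52.6]
eef_rot: [0.999, -0.049, 0.0, -0.0]
ft_force: [-1.1, 0.7, 0.4]
width: 0.1
```

```bash
python3 s.py
```

```text
7.05 [-30.19   0.4   52.61] [-9.8000e-02 -2.0000e-04 -3.1414e+00] F nest [-1.2   0.55  0.44] 0.054285095534204394
```

Call:
apply_moves([
  {"grip": 0.0, "dx": 0.005, "dy": 0.0, "dz": 0.0001, "ax": 0.0, "ay": 0.0, "az": 0.0},
  {"grip": 0.0, "dx": 0.005, "dy": 0.0, "dz": 0.0, "ax": 0.0, "ay": 0.0, "az": 0.0},
  {"grip": 0.0, "dx": 0.005, "dy": 0.0, "dz": 0.0, "ax": 0.0, "ay": 0.0, "az": 0.0},
  {"grip": 0.0, "dx": 0.005, "dy": 0.0, "dz": 0.0, "ax": 0.0, "ay": 0.0, "az": 0.0},
])

```text
t: 7.55
eef_pos: [548.1, -98.3, 52.5]
eef_rot: [0.999, -0.049, 0.0, -0.0]
ft_force: [-0.9, 0.6, -0.2]
width: 0.3
```

```bash
python3 s.py;python3 look.py pics/w4.png|head -1
```

```text
7.55 [-12.82   0.4   52.48] [-9.7900e-02 -5.0000e-04 -3.1415e+00] F nest [-0.99  0.53 -0.25] 0.25575085463654357
7.55 [548.09576228 -98.34673569  52.47606048] [-12.8237347    0.39992315  52.47606048] [-9.78993608e-02 -4.78348827e-04 -3.14147238e+00] [-0.93341239  0.62362816 -0.24544483] 0.25575085463654357
```

View pics/w4.png

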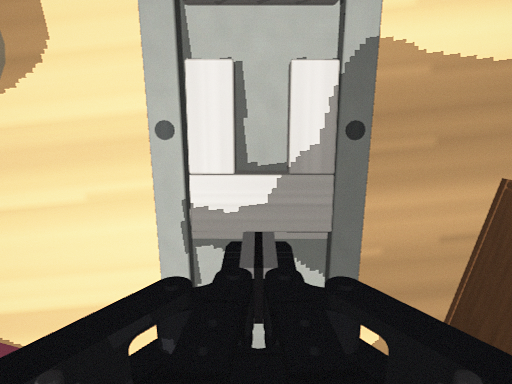

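The spacer is still square, with its back edge at row 233 just on the crest, and the stop is visible at the top edge. I'll make the drop gently.

Call:
apply_moves([
  {"grip": 0.0, "dx": 0.004, "dy": 0.0, "dz": 0.0, "ax": 0.0, "ay": 0.0, "az": 0.0},
  {"grip": 0.0, "dx": 0.004, "dy": 0.0, "dz": 0.0, "ax": 0.0, "ay": 0.0, "az": 0.0},
  {"grip": 0.0, "dx": 0.004, "dy": 0.0, "dz": 0.0, "ax": 0.0, "ay": 0.0, "az": 0.0},
  {"grip": 0.0, "dx": 0.002, "dy": 0.0, "dz": 0.0, "ax": 0.0, "ay": 0.0, "az": 0.0},
])

```text
t: 8.35
eef_pos: [559.0, -99.4, 52.4]
eef_rot: [0.999, -0.049, -0.0, -0.0]
ft_force: [-1.1, -0.0, 1.0]
width: 0.0
```

```bash
python3 s.py
```

```text
8.35 [-1.84  0.43 52.44] [-9.8000e-02  6.0000e-04 -3.1414e+00] F nest [-1.13 -0.12  1.02] 0.0138926161822165
```

Call:
apply_moves([
  {"grip": 0.0, "dx": 0.002, "dy": 0.0, "dz": 0.0, "ax": 0.0, "ay": 0.0, "az": 0.0},
  {"grip": 0.0, "dx": 0.002, "dy": 0.0, "dz": 0.0, "ax": 0.0, "ay": 0.0, "az": 0.0},
  {"grip": 0.0, "dx": 0.0015, "dy": 0.0, "dz": 0.0, "ax": 0.0, "ay": 0.0, "az": 0.0},
])

```text
t: 8.72
eef_pos: [563.5, -99.8, 52.5]
eef_rot: [0.999, -0.049, -0.0, -0.0]
ft_force: [-1.0, -1.2, 0.3]
width: 0.0
```

```bash
python3 s.py
```

```text
8.725 [ 2.69  0.46 52.46] [-9.8000e-02  1.0000e-03 -3.1413e+00] F nest [-0.88 -1.25  0.28] 0.03393191867468995
```

Call:
apply_moves([
  {"grip": 0.0, "dx": 0.0015, "dy": 0.0, "dz": 0.0, "ax": 0.0, "ay": 0.0, "az": 0.0},
])

```text
t: 8.85
eef_pos: [564.8, -99.9, 52.5]
eef_rot: [0.999, -0.049, -0.001, -0.0]
ft_force: [-0.5, -0.0, 0.1]
width: 0.2
```

Call:
apply_moves([
  {"grip": 0.0, "dx": 0.0012, "dy": 0.0, "dz": 0.0, "ax": 0.0, "ay": 0.0, "az": 0.0},
])

```text
t: 8.98
eef_pos: [565.8, -100.0, 52.5]
eef_rot: [0.999, -0.049, -0.001, -0.0]
ft_force: [-1.1, 0.8, 0.8]
width: -0.1
```

Call:
apply_moves([
  {"grip": 0.0, "dx": 0.0012, "dy": 0.0, "dz": 0.0, "ax": 0.0, "ay": 0.0, "az": 0.0},
])

```text
t: 9.1
eef_pos: [566.8, -100.1, 52.5]
eef_rot: [0.999, -0.049, -0.001, -0.0]
ft_force: [-0.9, 0.4, -0.2]
width: 0.2
```

Call:
apply_moves([
  {"grip": 0.0, "dx": 0.0012, "dy": 0.0, "dz": 0.0, "ax": 0.0, "ay": 0.0, "az": 0.0},
])

```text
t: 9.22
eef_pos: [567.8, -100.2, 52.4]
eef_rot: [0.999, -0.049, -0.001, -0.0]
ft_force: [-0.5, 0.5, 0.7]
width: 0.4
```

Call:
apply_moves([
  {"grip": 0.0, "dx": 0.0012, "dy": 0.0, "dz": 0.0, "ax": 0.0, "ay": 0.0, "az": 0.0},
])

```text
t: 9.35
eef_pos: [568.8, -100.3, 52.5]
eef_rot: [0.999, -0.049, -0.001, -0.0]
ft_force: [-1.1, -1.0, 0.6]
width: 0.5
```

```bash
python3 s.py;python3 look.py pics/w5.png|head -1
```

```text
9.35 [ 7.99  0.46 52.46] [-9.7900e-02  1.1000e-03 -3.1413e+00] F nest [-1.02 -1.14  0.55] 0.46205227240315366
9.35 [ 568.81438173 -100.33059767   52.4605692 ] [ 7.98955195  0.46316294 52.4605692 ] [-9.79490155e-02  1.11791294e-03 -3.14132984e+00] [-1.13150829 -1.0355892   0.55234959] 0.46205227240315366
```

View pics/w5.png

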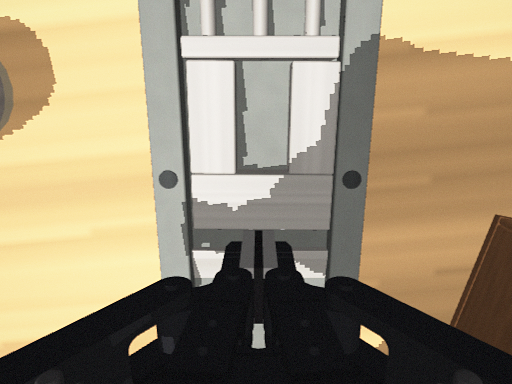

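The spacer has dropped and lies square. Its arm ends (row 61) are nearly at the pad (bottom edge at row 57). I'll creep forward.

Call:
apply_moves([
  {"grip": 0.0, "dx": 0.001, "dy": 0.0, "dz": 0.0, "ax": 0.0, "ay": 0.0, "az": 0.0},
])

```text
t: 9.78
eef_pos: [569.4, -100.4, 52.4]
eef_rot: [0.999, -0.049, -0.001, -0.0]
ft_force: [-2.8, -0.6, 1.0]
width: -0.0
```

Call:
apply_moves([
  {"grip": 0.0, "dx": 0.001, "dy": 0.0, "dz": 0.0, "ax": 0.0, "ay": 0.0, "az": 0.0},
])

```text
t: 9.9
eef_pos: [569.5, -100.4, 52.3]
eef_rot: [0.999, -0.049, -0.002, -0.0]
ft_force: [-4.1, -0.2, 3.5]
width: 0.1
```

Call:
apply_moves([
  {"grip": 0.0, "dx": 0.001, "dy": 0.0, "dz": 0.0, "ax": 0.0, "ay": 0.0, "az": 0.0},
])

```text
t: 10.02
eef_pos: [569.5, -100.4, 52.3]
eef_rot: [0.999, -0.049, -0.002, -0.0]
ft_force: [-4.2, 0.5, 4.5]
width: -0.1
```

The pad is found: x has stopped at 569.5 and the force is rising, about 5 N/mm. Next I'll build up to about 10 N.

Call:
apply_moves([
  {"grip": 0.0, "dx": 0.0018, "dy": 0.0, "dz": -0.0002, "ax": 0.0, "ay": 0.0, "az": 0.0},
])

```text
t: 10.15
eef_pos: [569.7, -100.4, 52.3]
eef_rot: [0.999, -0.049, -0.004, -0.0]
ft_force: [-6.3, -0.0, 4.9]
width: 0.0
```

Call:
apply_moves([
  {"grip": 0.0, "dx": 0.0022, "dy": 0.0, "dz": -0.0003, "ax": 0.0, "ay": 0.0, "az": 0.0},
])

```text
t: 10.28
eef_pos: [569.8, -100.4, 52.3]
eef_rot: [0.999, -0.049, -0.006, -0.001]
ft_force: [-8.6, 0.0, 6.1]
width: -0.5
```

Call:
apply_moves([
  {"grip": 0.0, "dx": 0.0024, "dy": 0.0, "dz": -0.0004, "ax": 0.0, "ay": 0.001, "az": 0.0},
])

```text
t: 10.4
eef_pos: [569.8, -100.5, 52.3]
eef_rot: [0.999, -0.049, -0.007, -0.001]
ft_force: [-8.8, -1.0, 5.9]
width: -0.0
```

Call:
apply_moves([
  {"grip": 0.0, "dx": 0.0024, "dy": 0.0, "dz": -0.0004, "ax": 0.0, "ay": 0.001, "az": 0.0},
])

```text
t: 10.52
eef_pos: [569.9, -100.5, 52.3]
eef_rot: [0.999, -0.049, -0.008, -0.001]
ft_force: [-7.8, -0.5, 6.4]
width: -0.0
```

Call:
apply_moves([
  {"grip": 0.0, "dx": 0.003, "dy": 0.0, "dz": -0.0004, "ax": 0.0, "ay": 0.0015, "az": 0.0},
])

```text
t: 10.65
eef_pos: [570.0, -100.5, 52.3]
eef_rot: [0.999, -0.049, -0.009, -0.001]
ft_force: [-11.1, 0.3, 7.0]
width: -0.0
```

Call:
apply_moves([
  {"grip": 0.0, "dx": 0.003, "dy": 0.0, "dz": -0.0004, "ax": 0.0, "ay": 0.0015, "az": 0.0},
])

```text
t: 10.78
eef_pos: [569.9, -100.5, 52.3]
eef_rot: [0.999, -0.049, -0.011, -0.001]
ft_force: [-8.9, -0.6, 8.0]
width: -0.2
```

Call:
apply_moves([
  {"grip": 0.0, "dx": 0.0033, "dy": 0.0, "dz": -0.001, "ax": 0.0, "ay": 0.0025, "az": 0.0},
])

```text
t: 10.9
eef_pos: [570.0, -100.5, 52.5]
eef_rot: [0.999, -0.049, -0.012, -0.001]
ft_force: [-9.0, -1.1, 3.2]
width: 0.1
```

Call:
apply_moves([
  {"grip": 0.0, "dx": 0.0032, "dy": 0.0, "dz": -0.001, "ax": 0.0, "ay": 0.0025, "az": 0.0},
  {"grip": 0.0, "dx": 0.0032, "dy": 0.0, "dz": -0.001, "ax": 0.0, "ay": 0.0025, "az": 0.0},
])

```text
t: 11.15
eef_pos: [570.2, -100.5, 52.7]
eef_rot: [0.999, -0.049, -0.013, -0.002]
ft_force: [-8.5, -0.2, 4.3]
width: 0.1
```

Call:
apply_moves([
  {"grip": 0.0, "dx": 0.004, "dy": 0.0, "dz": -0.0004, "ax": 0.0, "ay": 0.003, "az": 0.0},
])

```text
t: 11.28
eef_pos: [570.3, -100.4, 52.4]
eef_rot: [0.999, -0.049, -0.014, -0.002]
ft_force: [-13.7, -1.1, 10.8]
width: -0.0
```

Call:
apply_moves([
  {"grip": 0.0, "dx": 0.004, "dy": 0.0, "dz": -0.0004, "ax": 0.0, "ay": 0.003, "az": 0.0},
  {"grip": 0.0, "dx": 0.004, "dy": 0.0, "dz": -0.0004, "ax": 0.0, "ay": 0.003, "az": 0.0},
])

```text
t: 11.52
eef_pos: [570.4, -100.5, 52.5]
eef_rot: [0.999, -0.048, -0.016, -0.002]
ft_force: [-12.3, 0.6, 11.4]
width: 0.0
```

Call:
apply_moves([
  {"grip": 0.0, "dx": 0.004, "dy": 0.0, "dz": -0.0004, "ax": 0.0, "ay": 0.003, "az": 0.0},
  {"grip": 0.0, "dx": 0.004, "dy": 0.0, "dz": -0.0004, "ax": 0.0, "ay": 0.003, "az": 0.0},
])

```text
t: 11.78
eef_pos: [570.4, -100.5, 52.5]
eef_rot: [0.999, -0.048, -0.018, -0.003]
ft_force: [-12.1, 0.4, 11.1]
width: -0.3
```

The push of about 12 N has held for over 0.5 s, with a total force under 17 N. Now I'll back off and rise.

Call:
apply_moves([
  {"grip": 0.0, "dx": -0.004, "dy": 0.0, "dz": 0.0, "ax": 0.0, "ay": 0.0, "az": 0.0},
  {"grip": 0.0, "dx": -0.015, "dy": 0.0, "dz": -0.001, "ax": 0.0, "ay": 0.0, "az": 0.0},
  {"grip": 0.0, "dx": -0.03, "dy": 0.0, "dz": -0.004, "ax": 0.0, "ay": 0.0, "az": 0.0},
  {"grip": 0.0, "dx": -0.03, "dy": 0.0, "dz": -0.03, "ax": 0.0, "ay": 0.005, "az": 0.0},
  {"grip": 0.0, "dx": -0.03, "dy": 0.0, "dz": -0.06, "ax": 0.0, "ay": 0.005, "az": 0.0},
])

```text
t: 12.4
eef_pos: [483.7, -92.1, 130.1]
eef_rot: [0.999, -0.048, -0.01, -0.002]
ft_force: [1.0, -0.9, 0.2]
width: -0.0
```

Call:
apply_moves([
  {"grip": 0.0, "dx": 0.0, "dy": 0.0, "dz": -0.05, "ax": 0.0, "ay": 0.005, "az": 0.0},
  {"grip": 0.0, "dx": 0.0, "dy": 0.0, "dz": -0.03, "ax": 0.0, "ay": 0.003, "az": 0.0},
  {"grip": 0.0, "dx": 0.0, "dy": 0.0, "dz": 0.0, "ax": 0.0, "ay": 0.0, "az": 0.0},
])

```text
t: 12.78
eef_pos: [483.9, -92.4, 199.0]
eef_rot: [0.999, -0.048, 0.0, -0.002]
ft_force: [0.9, -0.1, -0.9]
width: 0.0
```

```bash
python3 s.py; python3 look.py pics/w6.png; python3 - <<'E'
from h import *
f=np.load('w.npz'); print(f['d'].shape); im=f['im']
cv2.imwrite('pics/w6b.png',cv2.resize(im[0:260,150:370],None,fx=2.2,fy=2.2))
E
```

```text
12.775 [-7.7310e+01  2.0000e-02  1.9896e+02] [-9.7000e-02 -6.0000e-04 -3.1385e+00] F nest [ 0.86  0.03 -0.88] 0.031002203062922777
12.775 [483.8880233  -92.38146127 198.9596424 ] [-7.73068755e+01  2.20423427e-02  1.98959642e+02] [-9.69982677e-02 -5.85139631e-04 -3.13846695e+00] [ 0.85510804 -0.0561455  -0.88440752] 0.031002203062922777
nest 0.85 [260.5  83.3] [-1.6 -0.9  0. ]
spacer_mid 0.98 [392.8 289.9] [-191.4 -127.9   36. ]
spacer_mid 0.84 [ 86.7 212.3] [-113.6  155.    36. ]
0.93 [363.1, 260.4, 441.8, 313.6] [-192.44096369 -146.4721971    11.22973966] ((-130.92898559570312, -81.39168548583984), (283.21734619140625, 61.339134216308594), 46.41657257080078)
0.79 [219.9, 0.0, 301.4, 62.3] [34.26906281 -1.76913296 40.50386999] ((24.472015380859375, -0.8052902221679688), (62.39359664916992, 71.1341552734375), 89.14237976074219)
(384, 512)
```

View pics/w6b.png

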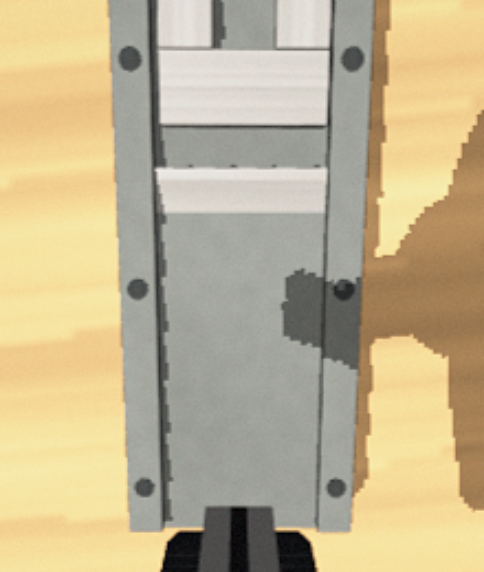

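The spacer is in the pocket beyond the lip, but the pad is out of frame. I'll rise and move forward to see the contact.

Call:
apply_moves([
  {"grip": 0.0, "dx": 0.03, "dy": 0.0, "dz": -0.03, "ax": 0.0, "ay": 0.0, "az": 0.0},
  {"grip": 0.0, "dx": 0.04, "dy": 0.0, "dz": -0.01, "ax": 0.0, "ay": 0.0, "az": 0.0},
  {"grip": 0.0, "dx": 0.03, "dy": 0.0, "dz": 0.0, "ax": 0.0, "ay": 0.0, "az": 0.0},
  {"grip": 0.0, "dx": 0.0, "dy": 0.0, "dz": 0.0, "ax": 0.0, "ay": 0.0, "az": 0.0},
])

```text
t: 13.58
eef_pos: [562.5, -99.7, 223.5]
eef_rot: [0.999, -0.048, -0.007, -0.003]
ft_force: [-0.2, -0.4, -0.5]
width: 0.2
```

```bash
python3 look.py pics/w7.png; python3 - <<'E'
from h import *
f=np.load('w.npz'); st=dict(eef_pos=f['p'],eef_rot=f['q']); N=(cloud('wrist',f['d'],st)-O)@R.from_euler('z',YAW).as_matrix()
m=(N[...,0]>17)&(N[...,0]<82)&(abs(N[...,1])<29)&(N[...,2]>36)&(N[...,2]<46); Q=N[m]
A=np.c_[Q[:,:2],np.ones(len(Q))]; c=np.linalg.lstsq(A,Q[:,2],rcond=None)[0]; print('plane slopes',c,'median z',np.median(Q[:,2]),Q[:,:2].min(0),Q[:,:2].max(0))
uv=np.argwhere(m); a=uv.min(0)-30; b=uv.max(0)+30; a=np.maximum(a,0)
cr=f['im'][a[0]:b[0],a[1]:b[1]]; print(a,b); cv2.imwrite('pics/w7b.png',cv2.resize(cr,None,fx=3,fy=3,interpolation=cv2.INTER_NEAREST))
E
```

```text
13.575 [562.45551829 -99.73735247 223.54110849] [  1.603171     0.42819685 223.54110849] [-0.09696318  0.01431121 -3.13686761] [-0.15401152 -0.36374447 -0.52789807] 0.21824498539773898
nest 0.84 [262.9 159.1] [-0.5 -2.9  0. ]
lip 0.69 [258.8 163.6] [ 1.8  1.2 33. ]
stop 0.9 [262.1  35.2] [117.9  -1.5   0. ]
stop 0.63 [259.8 164.8] [-6.6  0.3  0. ]
spacer_mid 0.86 [260.6 107.9] [53.1 -0.3 36. ]
spacer_mid 0.81 [  4.5 198.3] [-32.4 247.   36. ]
0.86 [225.8, 68.4, 295.6, 148.7] [47.26377363 -0.69817548 40.57431551] ((51.75415802001953, -1.3678607940673828), (69.68131256103516, 60.98963928222656), 0.017615873366594315)
0.8 [70.8, 235.9, 149.4, 300.6] [-116.26854458  172.49326738   11.54148546] ((-33.74168395996094, 113.12738800048828), (80.01589965820312, 295.6191101074219), 57.65540313720703)
plane slopes [-1.49005157e-03  4.91954685e-04  4.06180502e+01] median z 40.58521717823538 [ 17.61906279 -28.99898906] [81.7616237  28.96922911]
[ 44 197] [178 324]
```

View pics/w7b.png

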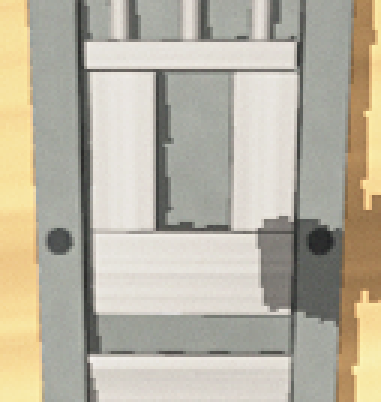

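The spacer's arm ends (crop row 71) meet the pad edge with no visible gap. It is square, its top fits flat at 40.6 mm (41 expected), and the gripper is well clear at z 223 mm. I'm handing in.

```bash
python3 -c "
from cell import env
print(env.finish_job())"
```

```text
the job is handed in; nothing more can be done
None
```

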